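# Make up the sanding kit and the dowelling kit from the covered stock case

### The arm

A 6-joint arm with a two-finger parallel gripper is mounted at the origin on the work surface; the furniture and walls round the work are solid. World frame = base frame: x ahead of the robot, y to its left, z up, the work surface at z = 0. Lengths are in m, angles in rad, forces in N, time in s.
With the tool pointing down it reaches from about 0.35 to 0.775 m from the base axis. Payload 7.3 kg.
Tool frame: the origin (TCP) lies at the very end of the fingers, on their centre line; the grasp point (between the pads) lies 19 mm behind it; z points along the fingers, y is the line along which they close (so a half turn about z gives the same grasp; the last joint's range is limited). The gripper opens to 92 mm and grips with 3 to 60 N. Pads are 19 mm wide; open, the fingers measure 130 mm over their backs; the gripper's body (75 mm by 190 mm) begins 47 mm behind the grasp point.
Start: joints at [-1.453, 0.342, 1.524, -0, 1.275, -0.146], TCP at [0.137, -0.507, 0.227] pointing down, gripper open.
Joint ranges: [-2.53, 2.53], [-0.77, 2.02], [0.04, 2.7], [-1, 4.14], [0.28, 2.66], [-3.11, 3.11]. Speed limits (rad/s): [2.57, 2.57, 3.14, 3.14, 3.14, 3.14].

### API

Orientations are given as [roll, pitch, yaw] about the fixed x, y, z axes, in that order (R = Rz(yaw) Ry(pitch) Rx(roll)).
In Python, from cell import robot, read_camera, get_calibration gives the robot as it stands. The module is installed in compiled form; this text tells all that it offers.
- The arm moves only by the tool send_rows, never from a script. Its argument "plan" is a list of rows, each a list of 2 entries, a list of its own where there are three numbers: the shift along the tool's x, y, z as a fraction of full scale, then the turn, a rotation vector about the tool's x, y, z as a fraction of full scale. A call has exactly 10 rows; each row shifts and turns the commanded pose from where the row before left it, along the tool's axes as they then stand; what a row does not reach is not made up. Full scale, the value 1, is 0.025 m for a shift and 90 degrees for a turn. A row lasts 1/8 s, in which the tool goes at most 62.5 mm and 10.7 degrees, less where a joint would pass 70% of its speed; a pose out of reach is approached as far as the arm can. A call with a number of a shift or a turn outside -1 to 1 is refused whole. A call with a gripper value outside its range is refused whole. "gripper" is the opening, from -1 (shut) to 1 (fully open), so that 0 is half open, set as the call begins (left out, the last holds). The fingers move at their own pace and stop on an object; "force" is the grip in N (left out, the last holds). Time passes only in rows, so rows that do not move let the fingers close, or fill a call up. It gives the time, the measured TCP pose, the force, the opening and the grip force at its end, in the units of the state.
- robot.observe(): the state, without advancing time (a new reading comes with each control period).
- read_camera(name): name is "side" or "top"; returns (picture, depth): 384x512x3 uint8, blue, green, red; 384x512 float32, m along the optical axis (not along the pixel's ray), 0 where there is no reading.
- get_calibration(name): a dict with "intrinsics" (3x3 intrinsics, pixels), "rvec" (rotation vector, rad) and "tvec" (3), from world to camera coordinates, as OpenCV has them. Camera axes: x right, y down, z forward; pixel columns grow to the right and rows downward; lengths in m; the calibration is good to about 2 mm. A picture is of the moment at which its call begins. get_calibration takes no time and is no camera call.
- robot.hand_in(): hands the job in; it is judged then, once.
The state is a dict: "time": time; "qpos": joint angles; "qvel": joint speeds; "joint_efforts": joint torques, N m; "tool_pos": TCP position; "tool_rot": TCP orientation; "contact_force": force on the tool from outside, world axes, zero at the start; "torque": the same for the moment, N m; "opening": finger opening in m; "grip_force": force on a finger pad.
Only numpy, scipy, OpenCV 4.12 (cv2) and the standard library are available. Lean on these libraries where they do the work, as an engineer would, in place of code of your own. Each camera call takes 0.05 s, during which the arm holds its last target. There are 200 camera calls.

### The job

Turn the brass swing tab aside, lift the clear cover out of the stock case and lay it flat on the bench top. Then make up the two kits from the stock: the cork sanding block and the sanding stick go on the larger kit board, the steel setting block and the dowel on the smaller one, each lying flat in the recess cut for it.

Things in the scene. Friction and masses are not known exactly. Their poses are not given: they have to be found in the camera images.
- tab (a joint): Angle of the swing tab about its vertical screw on the near end of the case (rad, positive anticlockwise seen from above). 0: it points straight over the cover and holds it in; the cover is free from about 1.35 either way; stops at +-1.75. Stiff: it takes about 2 N sideways at the pin and stays where it is left.
- tab_pin (a point): Centre of the upright brass pin of the swing tab: pin 10 mm thick, standing 20 mm up from the tab's top, with a 12 mm ball end (top 14 mm above this point); this point is 60 mm above the bench. The tab's screw is 18 mm away along this frame's +x axis, and the tab's nose lies beyond it, over the cover; the frame turns with the tab. The frame's z is up.
- cover_bar (a point): Centre of the wooden grip bar, 13 (x) x 70 (y) x 22 mm high, at the middle of the clear cover, 15.5 mm above its underside. Cover 280 (x) x 118 (y) x 5 mm, aluminium edges, 0.16 kg; in the case its underside is 37 mm above the bench, its top level with the rim, 2 mm play all round. Room to lay it: front left, this side of the jig, middle at x = 0.36, y = 0.215 m, long side along y.
- case: Wooden stock case, 319 (x) x 138 (y) x 42 mm high, fixed. Origin: on the bench, under the middle of its inner space; x along the case towards the end without the tab. Inside: 274 (x) x 112 (y) mm, lined floor 6 mm above the bench; the end wall with the tab is 31 mm thick, the others 13 mm. The four stock things lie on its floor under the clear cover, in a row about 60 mm apart, in any order.
- cork_mid (a point): Centre of the cork sanding block: brown, 40 (x) x 64 (y) x 27 mm high.
- stick_mid (a point): Centre of the sanding stick: flat stick with abrasive on one face, 17 (x) x 97 (y) x 6 mm thick.
- steel_mid (a point): Centre of the steel setting block: dark grey, 26 (x) x 40 (y) x 13 mm high.
- dowel_mid (a point): Centre of the dowel: eight-sided wooden rod, 9 mm thick, 85 mm long (along y), lying.
- sanding_board: The larger kit board, 121 (x) x 129 (y) mm plywood, 13 mm thick, fixed on the bench; origin under its middle. Two recesses 5 mm deep (floor 8 mm above the bench): 56 (x) x 80 (y) mm for the cork block, centred at x = -24.5 mm, y = 0; 33 (x) x 113 (y) mm for the sanding stick, centred at x = +36 mm, y = 0.
- dowel_board: The smaller kit board, 99 (x) x 117 (y) mm plywood, 13 mm thick, fixed on the bench; origin under its middle. Two recesses 5 mm deep (floor 8 mm above the bench): 42 (x) x 56 (y) mm for the steel block, centred at x = -20.5 mm, y = 0; 25 (x) x 101 (y) mm for the dowel, centred at x = +29 mm, y = 0.

How it is judged:
On the way, in this order (a step that is already met when the one before it is completed fails the run):
1. the swing tab is turned aside, clear of the cover ((value of joint tab above 1.35 rad or value of joint tab below -1.35 rad)), for 0.1 s.
2. the cover is out of the case and lies flat on the bench top (height (world z) of cover_bar between 0.0115 and 0.0195 m and angle between cover_bar's own z axis and vertical below 0.06 rad), for 0.2 s.
At the end, for the whole second after the job is handed in: Cork block and stick rest in their recesses of the larger board, steel block and dowel in theirs of the smaller: centres within 11 mm (x) and 13 mm (y) of the recess centre, within 3 mm of the height of lying flat; the cover rests on the bench top, flat within 0.06 rad (all of step 2 and x of cork_mid in the frame of sanding_board between -0.0355 and -0.0135 m and y of cork_mid in the frame of sanding_board between -0.013 and 0.013 m and z of cork_mid in the frame of sanding_board between 0.0185 and 0.0245 m and linear speed of each of cork, stick, steel, dowel, cover below 0.02 m/s and x of stick_mid in the frame of sanding_board between 0.025 and 0.047 m and y of stick_mid in the frame of sanding_board between -0.013 and 0.013 m and z of stick_mid in the frame of sanding_board between 0.008 and 0.014 m and x of steel_mid in the frame of dowel_board between -0.0315 and -0.0095 m and y of steel_mid in the frame of dowel_board between -0.013 and 0.013 m and z of steel_mid in the frame of dowel_board between 0.0115 and 0.0175 m and x of dowel_mid in the frame of dowel_board between 0.018 and 0.04 m and y of dowel_mid in the frame of dowel_board between -0.013 and 0.013 m and z of dowel_mid in the frame of dowel_board between 0.0095 and 0.0155 m); the robot touches nothing.
It also fails if it takes over 141 s, if anything falls off the work surface, if the arm or the gripper's body presses on something with over 40 N, if the wrist force passes 120 N, or if a joint passes its speed limit or range.

## Working session

There is one attempt and no reset: what is moved stays moved. The work goes in short steps, Python scripts to look and compute and a tool call to move; the robot and the scene stay as the last step left them, time stands still between calls to the robot, and variables do not carry over. Pictures are saved under pics/ and viewed, at most 14 in all, crops included, and the job is handed in when it is done.

Besides the shell and the picture viewer there is one more tool, called after "Call:" as name(argument=value, ...), one argument or row to a line, values as JSON. send_rows: Moves the arm, as the interface text tells. Shift numbers are shares of 0.025 m and turn numbers shares of 90 degrees, none past 1 either way. Its arguments: {"type":"object","properties":{"plan":{"type":"array"},"gripper":{"type":"number"},"force":{"type":"number"}},"required":["plan"]}

```bash
mkdir -p pics; cat > h.py <<'E'
import numpy as np, cv2
from cell import robot, read_camera, get_calibration
def cal(n):
    c=get_calibration(n); K=np.array(c["intrinsics"],float); R=cv2.Rodrigues(np.array(c["rvec"],float))[0]; t=np.array(c["tvec"],float).ravel()
    return K,R,t
def ray(n,u,v,z):
    K,R,t=cal(n); d=R.T@np.linalg.inv(K)@np.array([u,v,1.]); o=-R.T@t
    return o+d*(z-o[2])/d[2]
def cloud(n,dep):
    K,R,t=cal(n); v,u=np.indices(dep.shape); p=np.stack([(u-K[0,2])/K[0,0]*dep,(v-K[1,2])/K[1,1]*dep,dep],-1)
    return (p-t)@R
E
python3 - <<'E'
from h import *
for n in("top","side"):
    p,d=read_camera(n); cv2.imwrite(f"pics/{n}0.png",p); np.savez(f"{n}0.npz",p=p,d=d)
    K,R,t=cal(n); print(n,K[0,0],-R.T@t,R[2])
s=robot.observe();print(s)
E
```

```text
top 495.6963455995589 [ 0.42513246 -0.15529793  1.0763643 ] [ 0.0565604  -0.01204827 -0.99832648]
side 405.6845385554349 [ 0.48734918 -0.91192139  0.40901543] [ 0.02501602  0.91166498 -0.41017211]
{'time': 0.1, 'qpos': array([-1.45301100e+00,  3.42632720e-01,  1.52492259e+00, -3.04983555e-06,
        1.27537423e+00, -1.45982718e-01]), 'qvel': array([ 0.00169269, -0.00167313, -0.00268733,  0.00055983,  0.0016419 ,
        0.00022161]), 'joint_efforts': array([ 1.88042235e-03, -4.32004094e+01, -2.44695389e+01,  7.18342303e-02,
        5.25869080e-02, -5.24531765e-05]), 'tool_pos': array([ 0.13686512, -0.50647726,  0.22612462]), 'tool_rot': array([-3.14026957e+00, -1.91582943e-04,  2.63768811e-01]), 'contact_force': array([-0.22879526, -0.79247838, -0.75051652]), 'torque': array([-0.04110613,  0.01113094, -0.00449613]), 'grip_force': 0.0, 'opening': 0.09175618810351148}
```

View pics/top0.png

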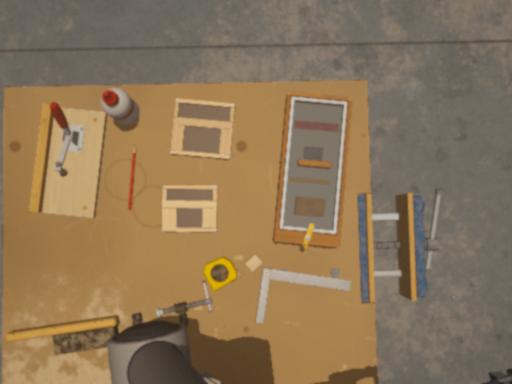

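View pics/side0.png

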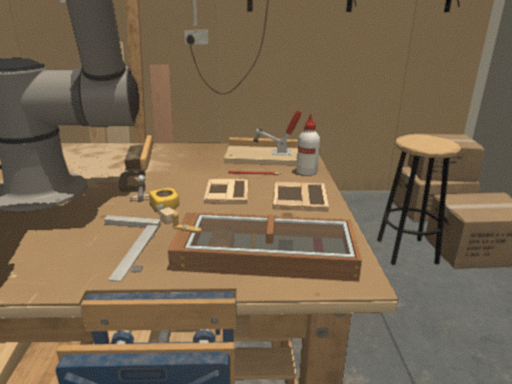

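```bash
python3 - <<'E'
from h import *
a=np.load("top0.npz");p,d=a["p"],a["d"]
cv2.imwrite("pics/c1.png",cv2.resize(p[85:265,155:365],None,fx=3.3,fy=3.3,interpolation=cv2.INTER_CUBIC))
for nm,u,v,z in [("tape",220,273,0),("sliding",210,300,0),("sq",262,322,0),("squaretop",268,272,0),("squareR",350,286,0),("jigBL",42,212,0),("jigBR",95,216,0),("pencilT",135,150,0),("pencilB",130,208,0),("woodbit",254,263,0),("hammerR",116,322,0),("bottle",120,105,0),("wedge",335,272,0),("holdfast",165,310,0),("benchTL",5,85,0),("benchTR",367,82,0)]:
    print(nm,ray("top",u,v,z).round(3), cloud("top",d)[v,u].round(3))
P=cloud("top",d)
E
```

```text
tape [ 0.313 -0.083  0.   ] [ 0.316 -0.085  0.028]
sliding [ 0.256 -0.06   0.   ] [ 0.259 -0.061  0.015]
sq [ 0.207 -0.171  0.   ] [ 0.21  -0.17   0.013]
squaretop [ 0.313 -0.186  0.   ] [ 0.314 -0.186  0.013]
squareR [ 0.279 -0.362  0.   ] [ 0.279 -0.362  0.001]
jigBL [0.454 0.299 0.   ] [0.453 0.292 0.015]
jigBR [0.442 0.185 0.   ] [0.442 0.184 0.001]
pencilT [0.584 0.097 0.   ] [ 0.584  0.098 -0.003]
pencilB [0.458 0.109 0.   ] [0.458 0.108 0.005]
woodbit [ 0.333 -0.156  0.   ] [ 0.335 -0.156  0.021]
hammerR [0.215 0.141 0.   ] [0.22  0.134 0.025]
bottle [0.684 0.129 0.   ] [0.657 0.1   0.112]
wedge [ 0.309 -0.331  0.   ] [ 0.309 -0.331  0.   ]
holdfast [0.238 0.037 0.   ] [0.24  0.034 0.013]
benchTL [0.734 0.38  0.   ] [ 0.965  0.782 -0.809]
benchTR [ 0.724 -0.415  0.   ] [ 0.95  -0.612 -0.817]
```

View pics/c1.png

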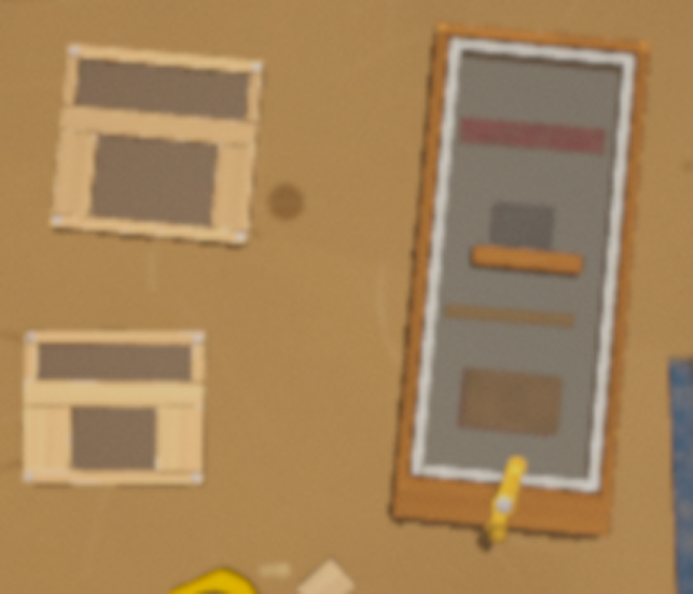

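```bash
python3 - <<'E'
from h import *
a=np.load("top0.npz");p,d=a["p"],a["d"]
hsv=cv2.cvtColor(p,cv2.COLOR_BGR2HSV)
S=lambda x,y:(int(155+x/3.3),int(85+y/3.3))
for nm,x,y in [("recess",150,180),("recess2",110,440),("ply",60,180),("bench",320,350),("white",620,200),("case",560,510),("bar",525,260),("stick",530,135),("steel",520,225),("dowel",510,316),("cork",510,400),("glass",480,180),("tab",515,470),("screw",503,505),("pin",497,530)]:
    u,v=S(x,y); print(nm,(u,v),hsv[v,u],p[v,u], cloud("top",d)[v,u].round(3))
def rect(m,z,box,nm,minA=15):
    x0,y0,x1,y1=box; mm=np.zeros_like(m); mm[y0:y1,x0:x1]=m[y0:y1,x0:x1]
    cs,_=cv2.findContours(mm,cv2.RETR_EXTERNAL,cv2.CHAIN_APPROX_NONE)
    for c in cs:
        if cv2.contourArea(c)<minA: continue
        b=np.array([ray("top",*q,z)[:2] for q in cv2.boxPoints(cv2.minAreaRect(c))])
        e=[b[1]-b[0],b[2]-b[1]]; l=sorted(e,key=np.linalg.norm)
        an=np.degrees(np.arctan2(l[1][1],l[1][0]))%180
        print(nm,b.mean(0).round(4),"size",[round(np.linalg.norm(k),4) for k in l],"longang",an.round(2))
H,Sx,V=hsv[...,0],hsv[...,1],hsv[...,2]
for t in (95,):
    rect(((Sx<110)&(V<135)).astype(np.uint8),0.0105,(155,92,240,235),"recess")
rect(((Sx<40)&(V>150)).astype(np.uint8),0.042,(270,85,355,245),"white")
# side view depth-based case
P=cloud("top",d)
m=((P[...,2]>0.03)&(P[...,2]<0.055)).astype(np.uint8); rect(m,0.042,(260,80,360,260),"case",200)
E
```

```text
recess (200, 139) [ 16  90 133] [ 86 111 133] [ 0.604 -0.045  0.008]
recess2 (188, 218) [ 15  89 134] [ 87 110 134] [ 0.433 -0.017  0.008]
ply (173, 139) [ 17 109 205] [117 167 205] [0.605 0.013 0.01 ]
bench (251, 191) [ 18 135 174] [ 82 136 174] [ 0.489 -0.153 -0.002]
white (342, 145) [ 17  21 190] [174 183 190] [ 0.579 -0.348  0.041]
case (324, 239) [ 15 167 169] [ 58 113 169] [ 0.383 -0.304  0.039]
bar (314, 163) [ 15 170 177] [ 59 119 177] [ 0.539 -0.284  0.067]
stick (315, 125) [  4 102 125] [ 75  81 125] [ 0.622 -0.291  0.045]
steel (312, 153) [ 17  44 105] [ 87  97 105] [ 0.563 -0.284  0.04 ]
dowel (309, 180) [ 17 114 134] [ 74 108 134] [ 0.506 -0.276  0.042]
cork (309, 206) [ 15 108 125] [ 72  99 125] [ 0.452 -0.274  0.04 ]
glass (300, 139) [ 18  44 128] [106 119 128] [ 0.594 -0.259  0.04 ]
tab (311, 227) [ 24 165 218] [ 77 192 218] [ 0.408 -0.276  0.046]
screw (307, 238) [ 12  25 185] [167 174 185] [ 0.386 -0.267  0.045]
pin (305, 245) [ 21 193 184] [ 45 141 184] [ 0.373 -0.26   0.074]
recess [ 0.4353 -0.0193] size [np.float64(0.0343), np.float64(0.0472)] longang 88.65
recess [ 0.4849 -0.0115] size [np.float64(0.0172), np.float64(0.073)] longang 88.68
recess [ 0.6055 -0.048 ] size [np.float64(0.048), np.float64(0.0736)] longang 88.75
recess [ 0.6636 -0.0542] size [np.float64(0.027), np.float64(0.1085)] longang 83.52
white [ 0.5396 -0.2855] size [np.float64(0.1184), np.float64(0.2799)] longang 173.29
case [ 0.5248 -0.2833] size [np.float64(0.1402), np.float64(0.3269)] longang 173.32
```

```bash
cat >> h.py <<'E'
def rectw(m,z,box,nm,minA=15,n="top"):
    x0,y0,x1,y1=box; mm=np.zeros(m.shape,np.uint8); mm[y0:y1,x0:x1]=m[y0:y1,x0:x1]
    for c in cv2.findContours(mm,cv2.RETR_EXTERNAL,cv2.CHAIN_APPROX_NONE)[0]:
        if cv2.contourArea(c)<minA: continue
        w=np.array([ray(n,*q,z)[:2] for q in c[:,0]],np.float32)
        (cx,cy),sz,_=r=cv2.minAreaRect(w); b=cv2.boxPoints(r); l=sorted([b[1]-b[0],b[2]-b[1]],key=np.linalg.norm)
        M=cv2.moments(mm*0+cv2.drawContours(mm*0,[c],-1,1,-1),True); cen=ray(n,M['m10']/M['m00'],M['m01']/M['m00'],z)
        print(nm,"rect",round(cx,4),round(cy,4),"centroid",cen[:2].round(4),"size",np.sort(sz).round(4),"ang",round(np.degrees(np.arctan2(l[1][1],l[1][0]))%180,1))
def go(x,y,z,yaw):
    s=robot.observe(); p=s["tool_pos"]; y0=s["tool_rot"][2]; yw=np.radians(yaw)
    D=np.array([x,y,z])-p; R=np.array([[np.cos(yw),np.sin(yw),0],[np.sin(yw),-np.cos(yw),0],[0,0,-1]])
    print("t",round(s["time"],2),"pos",p.round(4),"rpy",np.degrees(s["tool_rot"]).round(2),"turn z total",round(-(yw-y0)/(np.pi/2),3),"shift total (at final yaw)",(R@D/0.025).round(2))
E
python3 - <<'E'
from h import *
a=np.load("top0.npz");p,d=a["p"],a["d"]; hsv=cv2.cvtColor(p,cv2.COLOR_BGR2HSV); H,S,V=[hsv[...,i].astype(int) for i in range(3)]
ply=((V>190)&(S<128)).astype(np.uint8)
ply=cv2.morphologyEx(ply,cv2.MORPH_CLOSE,np.ones((3,3)))
rectw(ply,0.013,(155,92,240,170),"big",300); rectw(ply,0.013,(155,178,240,240),"small",300)
for nm,b in(("bigrec",(155,92,240,170)),("smallrec",(155,178,240,240))):
    rectw((V<160)&(S<115)&(V>100),0.0105,b,nm,80)
P=cloud("top",d); m=(P[...,2]>0.055)
rectw(m,0.072,(295,230,320,255),"pin",2)
tab=(H>19)&(H<30)&(V>180)&(S>150); rectw(tab,0.048,(295,218,325,255),"tab",10)
rectw(m,0.0635,(290,150,340,175),"bar",10)
v,u=np.where(m[230:255,295:320]);print(P[230:255,295:320][v,u].round(3)[:20], v+230,u+295)
K,R,t=cal("side")
for q in([.368,-.262,.07],[.386,-.268,.046]): c=K@(R@np.array(q)+t); print(c[:2]/c[2])
s=np.load("side0.npz")["p"]; cv2.imwrite("pics/c2.png",cv2.resize(s[200:260,150:230],None,fx=7,fy=7,interpolation=cv2.INTER_CUBIC))
go(.40,-.2,.15,83.3)
E
```

```text
big rect 0.6278 -0.0507 centroid [ 0.6274 -0.0507] size [0.1204 0.1275] ang 83.7
small rect 0.4547 -0.0198 centroid [ 0.4554 -0.0196] size [0.0985 0.1159] ang 88.7
bigrec rect 0.6033 -0.0485 centroid [ 0.6032 -0.0484] size [0.0545 0.0782] ang 83.5
bigrec rect 0.6632 -0.0551 centroid [ 0.6632 -0.0549] size [0.0311 0.1118] ang 83.7
smallrec rect 0.4353 -0.0193 centroid [ 0.4347 -0.0189] size [0.0386 0.0517] ang 88.6
smallrec rect 0.4847 -0.0212 centroid [ 0.4843 -0.02  ] size [0.0215 0.0968] ang 88.7
pin rect 0.3697 -0.261 centroid [ 0.3693 -0.2604] size [0.01   0.0101] ang 88.6
tab rect 0.3916 -0.2686 centroid [ 0.3939 -0.2699] size [0.0131 0.0497] ang 159.8
bar rect 0.5379 -0.2843 centroid [ 0.5378 -0.2847] size [0.0138 0.0698] ang 83.0
[[ 0.425 -0.155  1.076]
 [ 0.374 -0.261  0.066]
 [ 0.374 -0.263  0.067]
 [ 0.373 -0.256  0.069]
 [ 0.373 -0.258  0.072]
 [ 0.373 -0.26   0.074]
 [ 0.373 -0.262  0.071]
 [ 0.373 -0.264  0.071]
 [ 0.371 -0.256  0.069]
 [ 0.371 -0.258  0.071]
 [ 0.371 -0.26   0.072]
 [ 0.371 -0.262  0.071]
 [ 0.371 -0.264  0.072]
 [ 0.369 -0.256  0.068]
 [ 0.369 -0.258  0.071]
 [ 0.369 -0.26   0.07 ]
 [ 0.369 -0.262  0.072]
 [ 0.369 -0.264  0.075]
 [ 0.368 -0.266  0.07 ]
 [ 0.367 -0.256  0.071]] [233 244 244 245 245 245 245 245 246 246 246 246 246 247 247 247 247 247
 247 248 248 248 248 248 249 249 249 249] [315 305 306 303 304 305 306 307 303 304 305 306 307 303 304 305 306 307
 308 303 304 305 306 307 304 305 306 307]
[173.7169326  214.10913908]
[184.20965893 227.34677347]
t 0.1 pos [ 0.1369 -0.5065  0.2261] rpy [-1.7992e+02 -1.0000e-02  1.5110e+01] turn z total -0.758 shift total (at final yaw) [13.4   9.02  3.04]
```

View pics/c2.png

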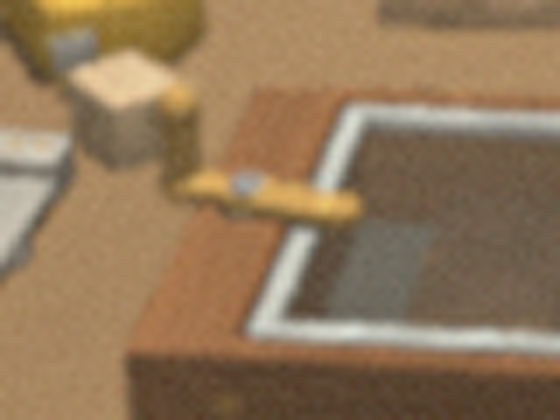

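Call:
send_rows(
  plan=[
    [[0, 0, 0], [0, 0, -0.108]],
    [[0, 0, 0], [0, 0, -0.108]],
    [[0, 0, 0], [0, 0, -0.108]],
    [[0, 0, 0], [0, 0, -0.108]],
    [[0, 0, 0], [0, 0, -0.108]],
    [[0, 0, 0], [0, 0, -0.108]],
    [[0, 0, 0], [0, 0, -0.11]],
    [[0.9, 0.7, 0.2], [0, 0, 0]],
    [[0.9, 0.7, 0.2], [0, 0, 0]],
    [[0.9, 0.7, 0.2], [0, 0, 0]],
  ],
  gripper=-0.1,
  force=20,
)

```text
time: 1.35
tool_pos: [0.1973, -0.445, 0.2112]
tool_rot: [-3.141, -0.001, 1.454]
contact_force: [-0.2, -0.3, -0.8]
opening: 0.0411
grip_force: 0.0
```

Call:
send_rows(
  plan=[
    [[0.9, 0.7, 0.4], [0, 0, 0]],
    [[0.9, 0.7, 0.4], [0, 0, 0]],
    [[0.9, 0.7, 0.4], [0, 0, 0]],
    [[0.9, 0.7, 0.4], [0, 0, 0]],
    [[0.9, 0.7, 0.4], [0, 0, 0]],
    [[0.9, 0.7, 0.4], [0, 0, 0]],
    [[0.9, 0.7, 0.4], [0, 0, 0]],
    [[0.9, 0.7, 0.4], [0, 0, 0]],
    [[0.9, 0.4, 0.4], [0, 0, 0]],
    [[0, 0, 0.4], [0, 0, 0]],
  ],
)

```text
time: 2.6
tool_pos: [0.3697, -0.261, 0.1111]
tool_rot: [-3.141, -0.0, 1.457]
contact_force: [1.0, -0.6, -0.4]
opening: 0.0413
grip_force: 0.0
```

```bash
python3 -c "
from h import *
go(.3705,-.261,.055,83.3);print(robot.observe()['opening'])"
```

```text
t 2.6 pos [ 0.3697 -0.261   0.1111] rpy [-1.7997e+02 -3.0000e-02  8.3480e+01] turn z total 0.002 shift total (at final yaw) [0.   0.03 2.24]
0.04127881996611691
```

Call:
send_rows(
  plan=[
    [[0, 0.03, 0.6], [0, 0, 0]],
    [[0, 0, 0.6], [0, 0, 0]],
    [[0, 0, 0.6], [0, 0, 0]],
    [[0, 0, 0.4], [0, 0, 0]],
    [[0, 0, 0], [0, 0, 0]],
    [[0, 0, 0], [0, 0, 0]],
    [[0, 0, 0], [0, 0, 0]],
    [[0, 0, 0], [0, 0, 0]],
    [[0, 0, 0], [0, 0, 0]],
    [[0, 0, 0], [0, 0, 0]],
  ],
)

```text
time: 3.85
tool_pos: [0.3702, -0.2623, 0.0568]
tool_rot: [3.141, 0.0, 1.455]
contact_force: [0.1, 0.5, -1.2]
opening: 0.0413
grip_force: 0.0
```

Call:
send_rows(
  plan=[
    [[0, 0, 0], [0, 0, 0]],
    [[0, 0, 0], [0, 0, 0]],
    [[0, 0, 0], [0, 0, 0]],
    [[0, 0, 0], [0, 0, 0]],
    [[0, 0, 0], [0, 0, 0]],
    [[0, 0, 0], [0, 0, 0]],
    [[0, 0, 0], [0, 0, 0]],
    [[0, 0, 0], [0, 0, 0]],
    [[0, 0, 0], [0, 0, 0]],
    [[0, 0, 0], [0, 0, 0]],
  ],
  gripper=-1,
  force=15,
)

```text
time: 5.1
tool_pos: [0.3694, -0.2619, 0.0566]
tool_rot: [-3.14, -0.001, 1.455]
contact_force: [-5.3, 1.0, 3.0]
opening: 0.009
grip_force: 15.0
```

Call:
send_rows(
  plan=[
    [[0.117, 0.039, 0], [0, 0, 0]],
    [[0.112, 0.059, 0], [0, 0, 0]],
    [[0.098, 0.077, 0], [0, 0, 0]],
    [[0.084, 0.095, 0], [0, 0, 0]],
    [[0.065, 0.105, 0], [0, 0, 0]],
    [[0.046, 0.119, 0], [0, 0, 0]],
    [[0.026, 0.122, 0], [0, 0, 0]],
    [[0.004, 0.1, 0], [0, 0, 0]],
    [[0, 0, 0], [0, 0, 0]],
    [[0, 0, 0], [0, 0, 0]],
  ],
)

```text
time: 6.35
tool_pos: [0.3872, -0.2474, 0.0558]
tool_rot: [-3.135, -0.006, 1.454]
contact_force: [-6.6, 8.7, 4.6]
opening: 0.0092
grip_force: 15.0
```

Call:
send_rows(
  plan=[
    [[0, 0, 0], [0, 0, 0]],
    [[0, 0, 0], [0, 0, 0]],
    [[0, 0, 0], [0, 0, 0]],
    [[0, 0, -0.3], [0, 0, 0]],
    [[0, 0, -0.8], [0, 0, 0]],
    [[0, 0, -1], [0, 0, 0]],
    [[0, 0, -1], [0, 0, 0]],
    [[0, 0, -1], [0, 0, 0]],
    [[0, 0, 0], [0, 0, 0]],
    [[0, 0, 0], [0, 0, 0]],
  ],
  gripper=-0.1,
)

```text
time: 7.6
tool_pos: [0.3892, -0.2504, 0.1587]
tool_rot: [-3.141, -0.0, 1.454]
contact_force: [-1.2, -0.4, -0.4]
opening: 0.0414
grip_force: 0.0
```

```bash
python3 - <<'E'
from h import *
p,d=read_camera("top"); np.savez("top1.npz",p=p,d=d)
P=cloud("top",d); m=(P[...,2]>0.055)&(P[...,2]<.085)
rectw(m,0.072,(285,225,325,255),"pin",2)
hsv=cv2.cvtColor(p,cv2.COLOR_BGR2HSV); H,S,V=[hsv[...,i].astype(int) for i in range(3)]
tab=(H>19)&(H<30)&(V>170)&(S>140); rectw(tab,0.048,(285,218,330,255),"tab",5)
cv2.imwrite("pics/c3.png",cv2.resize(p[85:265,255:365],None,fx=3.3,fy=3.3,interpolation=cv2.INTER_CUBIC))
go(.5385,-.2848,.11,83.3)
E
```

```text
t 7.65 pos [ 0.3891 -0.2503  0.1584] rpy [-1.7993e+02 -4.0000e-02  8.3330e+01] turn z total 0.0 shift total (at final yaw) [-0.67  6.1   1.94]
```

View pics/c3.png

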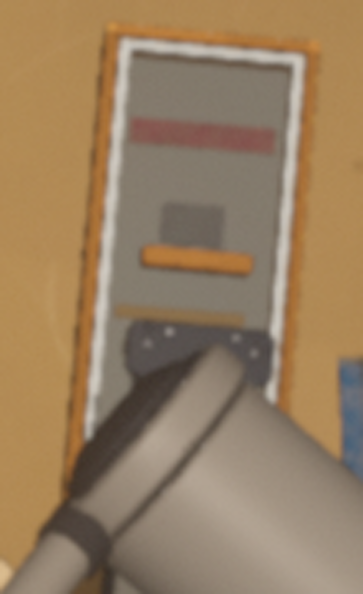

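Call:
send_rows(
  plan=[
    [[-0.1, 0.8, 0.2], [0, 0, 0]],
    [[-0.1, 0.8, 0.2], [0, 0, 0]],
    [[-0.1, 0.8, 0.2], [0, 0, 0]],
    [[-0.1, 0.8, 0.2], [0, 0, 0]],
    [[-0.1, 0.8, 0.2], [0, 0, 0]],
    [[-0.1, 0.8, 0.2], [0, 0, 0]],
    [[-0.1, 0.8, 0.2], [0, 0, 0]],
    [[0, 0.5, 0.4], [0, 0, 0]],
    [[0, 0, 0.1], [0, 0, 0]],
    [[0, 0, 0], [0, 0, 0]],
  ],
)

```text
time: 8.9
tool_pos: [0.5381, -0.2853, 0.111]
tool_rot: [-3.14, -0.001, 1.455]
contact_force: [1.0, 0.0, 0.5]
opening: 0.0411
grip_force: 0.0
```

```bash
python3 - <<'E'
from h import *
p,d=read_camera("side"); K,R,t=cal("side")
cv2.imwrite("pics/c4.png",cv2.resize(p[180:280,150:370],None,fx=3.6,fy=3.6,interpolation=cv2.INTER_CUBIC))
for q in([.389,-.249,.068],[.387,-.267,.046]): c=K@(R@np.array(q)+t); c=c[:2]/c[2]; print(c,(c-[150,180])*3.6)
go(.539,-.285,.046,83.3)
E
```

```text
[186.37115302 211.67727436] [130.93615087 114.03818768]
[184.83182286 227.06845016] [125.39456229 169.44642056]
t 8.95 pos [ 0.5383 -0.2855  0.1116] rpy [-1.7995e+02 -2.0000e-02  8.3330e+01] turn z total 0.0 shift total (at final yaw) [0.02 0.02 2.62]
```

View pics/c4.png

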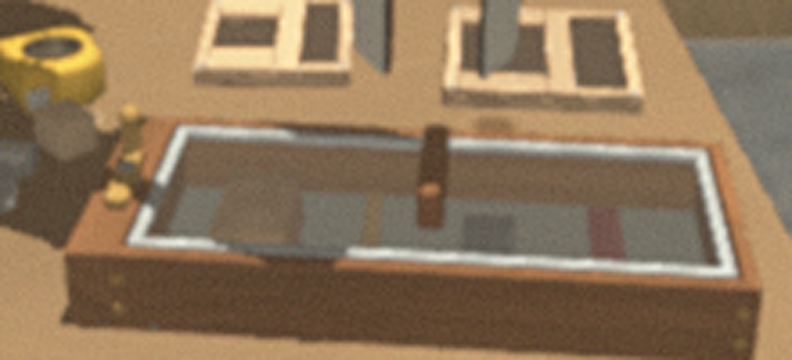

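Call:
send_rows(
  plan=[
    [[0, 0.02, 0.6], [0, 0, 0]],
    [[0, 0, 0.6], [0, 0, 0]],
    [[0, 0, 0.6], [0, 0, 0]],
    [[0, 0, 0.5], [0, 0, 0]],
    [[0, 0, 0.3], [0, 0, 0]],
    [[0, 0, 0.02], [0, 0, 0]],
    [[0, 0, 0], [0, 0, 0]],
    [[0, 0, 0], [0, 0, 0]],
    [[0, 0, 0], [0, 0, 0]],
    [[0, 0, 0], [0, 0, 0]],
  ],
)

```text
time: 10.2
tool_pos: [0.5395, -0.2859, 0.0464]
tool_rot: [3.141, 0.0, 1.454]
contact_force: [-1.0, 0.8, -0.4]
opening: 0.0416
grip_force: 0.0
```

Call:
send_rows(
  plan=[
    [[0, 0, 0], [0, 0, 0]],
    [[0, 0, 0], [0, 0, 0]],
    [[0, 0, 0], [0, 0, 0]],
    [[0, 0, 0], [0, 0, 0]],
    [[0, 0, 0], [0, 0, 0]],
    [[0, 0, 0], [0, 0, 0]],
    [[0, 0, 0], [0, 0, 0]],
    [[0, 0, -0.1], [0, 0, 0]],
    [[0, 0, -0.2], [0, 0, 0]],
    [[0, 0, -0.3], [0, 0, 0]],
  ],
  gripper=-1,
  force=40,
)

```text
time: 11.45
tool_pos: [0.5393, -0.2858, 0.0615]
tool_rot: [-3.141, -0.0, 1.454]
contact_force: [-0.1, -0.2, -2.6]
opening: 0.0127
grip_force: 40.0
```

Call:
send_rows(
  plan=[
    [[0, 0, -0.6], [0, 0, 0]],
    [[0, 0, -1], [0, 0, 0]],
    [[0, 0, -1], [0, 0, 0]],
    [[0, 0, -1], [0, 0, 0]],
    [[0, 0, -1], [0, 0, 0]],
    [[0.5, -0.25, -0.5], [0, 0, 0]],
    [[1, -0.5, 0], [0, 0, 0]],
    [[1, -0.5, 0], [0, 0, 0]],
    [[1, -0.5, 0], [0, 0, 0]],
    [[1, -0.5, 0], [0, 0, 0]],
  ],
)

```text
time: 12.7
tool_pos: [0.4955, -0.1657, 0.1887]
tool_rot: [-3.141, -0.0, 1.455]
contact_force: [0.3, 0.7, -1.2]
opening: 0.0125
grip_force: 40.0
```

Call:
send_rows(
  plan=[
    [[1, -0.5, 0], [0, 0, 0]],
    [[1, -0.5, 0], [0, 0, 0]],
    [[1, -0.5, 0], [0, 0, 0]],
    [[1, -0.5, 0], [0, 0, 0]],
    [[1, -0.5, 0], [0, 0, 0]],
    [[1, -0.5, 0], [0, 0, 0]],
    [[1, -0.5, 0], [0, 0, 0]],
    [[1, -0.5, 0], [0, 0, 0]],
    [[1, -0.5, 0], [0, 0, 0]],
    [[1, -0.5, 0], [0, 0, 0]],
  ],
)

```text
time: 13.95
tool_pos: [0.4001, 0.0965, 0.1888]
tool_rot: [-3.141, -0.0, 1.455]
contact_force: [0.1, -0.4, -0.9]
opening: 0.0126
grip_force: 40.0
```

Call:
send_rows(
  plan=[
    [[0.9, -0.3, 0], [0, 0, 0]],
    [[0.9, -0.3, 0], [0, 0, 0]],
    [[0.9, -0.3, 0], [0, 0, 0]],
    [[0.9, -0.3, 0], [0, 0, 0]],
    [[0.5, -0.5, 0], [0, 0, 0]],
    [[0, 0, 0], [0, 0, -0.107]],
    [[0, 0, 0], [0, 0, -0.107]],
    [[0, 0, 0], [0, 0, -0.107]],
    [[0, 0, 0], [0, 0, -0.107]],
    [[0, 0, 0], [0, 0, -0.107]],
  ],
)

```text
time: 15.2
tool_pos: [0.37, 0.2021, 0.1887]
tool_rot: [-3.141, -0.0, 2.301]
contact_force: [-0.3, -0.5, -1.7]
opening: 0.0128
grip_force: 40.0
```

Call:
send_rows(
  plan=[
    [[0, 0, 0], [0, 0, -0.107]],
    [[0, 0, 0], [0, 0, -0.107]],
    [[0, 0, 0], [0, 0, -0.107]],
    [[0, 0, 0], [0, 0, -0.107]],
    [[0, 0, 0], [0, 0, -0.107]],
    [[0, 0, 0], [0, 0, 0]],
    [[0, 0, 0], [0, 0, 0]],
    [[0, 0, 0], [0, 0, 0]],
    [[0, 0, 0], [0, 0, 0]],
    [[0, 0, 0], [0, 0, 0]],
  ],
)

```text
time: 16.45
tool_pos: [0.3712, 0.202, 0.1887]
tool_rot: [-3.141, -0.0, 3.135]
contact_force: [-0.2, 0.8, -0.7]
opening: 0.0128
grip_force: 40.0
```

```bash
python3 - <<'E'
from h import *
go(.36,.215,.0105,180); print(robot.observe()["qpos"].round(2))
p,d=read_camera("side"); cv2.imwrite("pics/s5.png",p)
p,d=read_camera("top"); np.savez("top2.npz",p=p,d=d)
E
```

```text
t 16.45 pos [0.3712 0.202  0.1887] rpy [-179.99   -0.    179.6 ] turn z total -0.004 shift total (at final yaw) [0.45 0.52 7.13]
[ 0.32  0.19  1.84 -0.    1.1  -1.25]
```

View pics/s5.png

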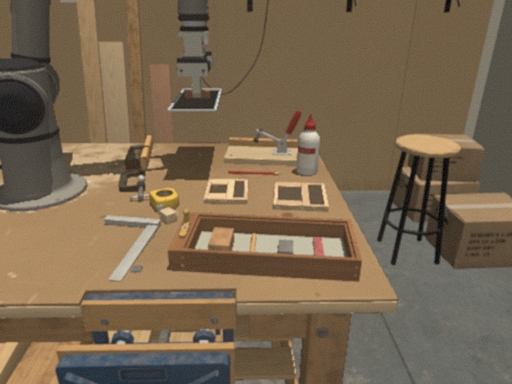

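Call:
send_rows(
  plan=[
    [[0.45, 0.52, 0.9], [0, 0, 0]],
    [[0, 0, 0.9], [0, 0, 0]],
    [[0, 0, 0.9], [0, 0, 0]],
    [[0, 0, 0.9], [0, 0, 0]],
    [[0, 0, 0.9], [0, 0, 0]],
    [[0, 0, 0.9], [0, 0, 0]],
    [[0, 0, 0.8], [0, 0, 0]],
    [[0, 0, 0.5], [0, 0, 0]],
    [[0, 0, 0.2], [0, 0, 0]],
    [[0, 0, 0.12], [0, 0, 0]],
  ],
)

```text
time: 17.8
tool_pos: [0.3603, 0.2152, 0.0133]
tool_rot: [3.141, 0.001, 3.135]
contact_force: [-0.8, -0.9, -1.2]
opening: 0.0126
grip_force: 40.0
```

Call:
send_rows(
  plan=[
    [[0, 0, 0.1], [0, 0, 0]],
    [[0, 0, 0], [0, 0, 0]],
    [[0, 0, 0], [0, 0, 0]],
    [[0, 0, 0], [0, 0, 0]],
    [[0, 0, 0], [0, 0, 0]],
    [[0, 0, 0], [0, 0, 0]],
    [[0, 0, 0], [0, 0, 0]],
    [[0, 0, 0], [0, 0, 0]],
    [[0, 0, 0], [0, 0, 0]],
    [[0, 0, 0], [0, 0, 0]],
  ],
)

```text
time: 19.05
tool_pos: [0.36, 0.2151, 0.0107]
tool_rot: [-3.142, -0.0, 3.135]
contact_force: [0.4, -1.0, -0.5]
opening: 0.012
grip_force: 40.0
```

Call:
send_rows(
  plan=[
    [[0, 0, 0], [0, 0, 0]],
    [[0, 0, 0], [0, 0, 0]],
    [[0, 0, 0], [0, 0, 0]],
    [[0, 0, 0], [0, 0, 0]],
    [[0, 0, -0.3], [0, 0, 0]],
    [[0, 0, -0.6], [0, 0, 0]],
    [[0, 0, -1], [0, 0, 0]],
    [[0, 0, -1], [0, 0, 0]],
    [[0, 0, -1], [0, 0, 0]],
    [[0, 0, -1], [0, 0, 0]],
  ],
  gripper=-0.1,
)

```text
time: 20.3
tool_pos: [0.3599, 0.215, 0.1345]
tool_rot: [3.142, 0.0, 3.135]
contact_force: [0.3, 0.5, 0.0]
opening: 0.0417
grip_force: 0.0
```

```bash
python3 - <<'E'
from h import *
p=np.load("top2.npz")["p"]
cv2.imwrite("pics/c6.png",cv2.resize(p[90:250,270:360],None,fx=3.5,fy=3.5,interpolation=cv2.INTER_CUBIC))
hsv=cv2.cvtColor(p,cv2.COLOR_BGR2HSV); H,S,V=[hsv[...,i].astype(int) for i in range(3)]
for nm,u,v in(("stick",315,125),("steel",312,153),("dowel",309,180),("cork",309,206),("floor",300,139)): print(nm,hsv[v,u])
P=cloud("top",np.load("top2.npz")["d"]); print(P[206,309],P[153,312])
box=(284,100,346,232)
import itertools
mask=(S>70)|(V<140)
rectw(mask.astype(np.uint8),0.014,box,"any",20)
go(.36,.215,.15,180)
E
```

```text
stick [  3 132 188]
steel [ 16  45 148]
dowel [ 18 148 204]
cork [ 17 141 186]
floor [ 19  44 202]
[ 0.45224977 -0.27491349  0.03361428] [ 0.56602113 -0.28614079  0.02123382]
any rect 0.4037 -0.2682 centroid [ 0.4021 -0.2561] size [0.0085 0.0921] ang 88.6
any rect 0.4508 -0.2778 centroid [ 0.4513 -0.2778] size [0.0423 0.0651] ang 83.0
any rect 0.5083 -0.2788 centroid [ 0.5084 -0.2785] size [0.0104 0.0825] ang 84.3
any rect 0.6264 -0.2975 centroid [ 0.6263 -0.2973] size [0.0176 0.0966] ang 83.9
any rect 0.5411 -0.2922 centroid [ 0.5605 -0.3133] size [0.1327 0.2841] ang 178.5
t 20.3 pos [0.3599 0.215  0.1345] rpy [1.8000e+02 2.0000e-02 1.7963e+02] turn z total -0.004 shift total (at final yaw) [-0.   -0.   -0.62]
```

View pics/c6.png

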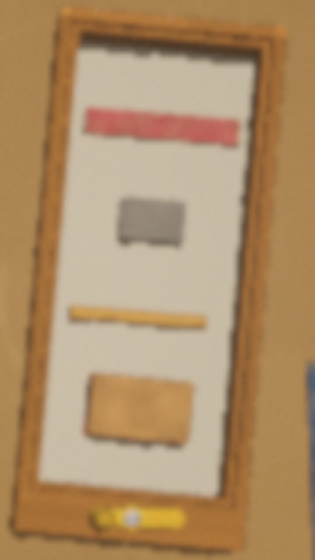

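```bash
python3 - <<'E'
from h import *
p=np.load("top2.npz")["p"]
hsv=cv2.cvtColor(p,cv2.COLOR_BGR2HSV); H,S,V=[hsv[...,i].astype(int) for i in range(3)]
rectw((S>70),0.031,(284,195,330,222),"cork",100)
rectw((S>70),0.012,(284,115,341,135),"stick",50)
rectw((V<178)&(S<70),0.018,(298,143,330,162),"steel",50)
rectw((S>70),0.013,(286,172,335,187),"dowel",20)
p,d=read_camera("top"); P=cloud("top",d)
m=(P[...,2]>.055)&(P[...,2]<.1)  # nothing tall expected
hsv=cv2.cvtColor(p,cv2.COLOR_BGR2HSV)
np.savez("top3.npz",p=p,d=d)
go(.626,-.297,.14,83.3)
E
```

```text
cork rect 0.4509 -0.2759 centroid [ 0.451  -0.2759] size [0.0406 0.064 ] ang 83.0
stick rect 0.6268 -0.2977 centroid [ 0.6267 -0.2976] size [0.0177 0.0968] ang 83.9
stick rect 0.6307 -0.2349 centroid [ 0.6315 -0.2344] size [0.013  0.0417] ang 178.5
steel rect 0.5663 -0.2876 centroid [ 0.5659 -0.2879] size [0.0304 0.0409] ang 88.2
dowel rect 0.5084 -0.2789 centroid [ 0.5085 -0.2786] size [0.0104 0.0826] ang 84.3
t 20.35 pos [0.3615 0.2157 0.1372] rpy [179.89   0.29 179.64] turn z total 1.07 shift total (at final yaw) [-19.13  12.9   -0.11]
```

Call:
send_rows(
  plan=[
    [[0, 0, -1], [0, 0, 0.107]],
    [[0, 0, 0], [0, 0, 0.107]],
    [[0, 0, 0], [0, 0, 0.107]],
    [[0, 0, 0], [0, 0, 0.107]],
    [[0, 0, 0], [0, 0, 0.107]],
    [[0, 0, 0], [0, 0, 0.107]],
    [[0, 0, 0], [0, 0, 0.107]],
    [[0, 0, 0], [0, 0, 0.107]],
    [[0, 0, 0], [0, 0, 0.107]],
    [[0, 0, 0], [0, 0, 0.107]],
  ],
)

```text
time: 21.6
tool_pos: [0.3598, 0.215, 0.1582]
tool_rot: [-3.142, 0.0, 1.449]
contact_force: [-1.5, 0.1, -0.3]
opening: 0.0412
grip_force: 0.0
```

```bash
python3 - <<'E'
from h import *
p,d=read_camera("side"); cv2.imwrite("pics/s7.png",p)
go(.626,-.297,.14,83.3)
E
```

```text
t 21.65 pos [0.3599 0.2151 0.1582] rpy [180.     0.    82.64] turn z total -0.007 shift total (at final yaw) [-19.1   12.96   0.73]
```

Call:
send_rows(
  plan=[
    [[-0.96, 0.65, 0], [0, 0, -0.01]],
    [[-0.96, 0.65, 0], [0, 0, 0]],
    [[-0.96, 0.65, 0], [0, 0, 0]],
    [[-0.96, 0.65, 0], [0, 0, 0]],
    [[-0.96, 0.65, 0], [0, 0, 0]],
    [[-0.96, 0.65, 0], [0, 0, 0]],
    [[-0.96, 0.65, 0], [0, 0, 0]],
    [[-0.96, 0.65, 0], [0, 0, 0]],
    [[-0.96, 0.65, 0], [0, 0, 0]],
    [[-0.96, 0.65, 0], [0, 0, 0]],
  ],
  gripper=-0.28,
)

```text
time: 22.9
tool_pos: [0.4974, -0.0411, 0.1582]
tool_rot: [-3.141, 0.0, 1.473]
contact_force: [-0.6, -0.4, -0.6]
opening: 0.0331
grip_force: 0.0
```

Call:
send_rows(
  plan=[
    [[-0.96, 0.65, 0], [0, 0, 0]],
    [[-0.96, 0.65, 0], [0, 0, 0]],
    [[-0.96, 0.65, 0], [0, 0, 0]],
    [[-0.96, 0.65, 0], [0, 0, 0]],
    [[-0.96, 0.65, 0], [0, 0, 0]],
    [[-0.96, 0.65, 0], [0, 0, 0]],
    [[-0.96, 0.65, 0], [0, 0, 0]],
    [[-0.96, 0.65, 0], [0, 0, 0]],
    [[-0.96, 0.65, 0], [0, 0, 0]],
    [[-0.9, 0.6, 0], [0, 0, 0]],
  ],
)

```text
time: 24.15
tool_pos: [0.6339, -0.2945, 0.158]
tool_rot: [-3.141, -0.0, 1.473]
contact_force: [-0.0, 0.6, 0.2]
opening: 0.033
grip_force: 0.0
```

```bash
python3 - <<'E'
from h import *
p,d=read_camera("top"); np.savez("top4.npz",p=p,d=d)
hsv=cv2.cvtColor(p,cv2.COLOR_BGR2HSV); H,S,V=[hsv[...,i].astype(int) for i in range(3)]
rectw((S<60)&(V>140),0.005,(10,190,180,300),"cover",100)
P=cloud("top",d); rectw((P[...,2]>.017)&(P[...,2]<.05),.0265,(60,220,110,285),"bar",20)
cv2.imwrite("pics/c8.png",cv2.resize(p[150:330,0:200],None,fx=3,fy=3))
go(.6267,-.2976,.0085,83.6)
E
```

```text
cover rect 0.3058 0.0555 centroid [0.2955 0.046 ] size [0.087  0.1022] ang 88.5
cover rect 0.3529 0.2308 centroid [0.3537 0.2185] size [0.2035 0.2772] ang 56.4
t 24.2 pos [ 0.6345 -0.2976  0.1576] rpy [1.7995e+02 9.0000e-02 8.4280e+01] turn z total 0.008 shift total (at final yaw) [-0.03 -0.31  5.96]
```

View pics/c8.png

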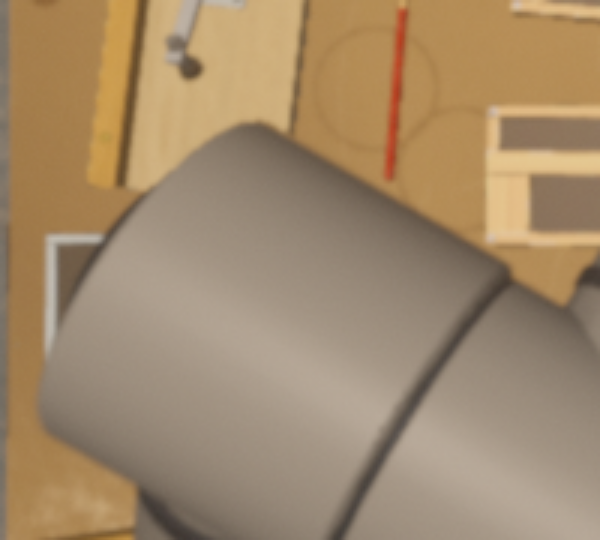

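Call:
send_rows(
  plan=[
    [[-0.03, -0.31, 0.8], [0, 0, 0.008]],
    [[0, 0, 0.8], [0, 0, 0]],
    [[0, 0, 0.8], [0, 0, 0]],
    [[0, 0, 0.8], [0, 0, 0]],
    [[0, 0, 0.8], [0, 0, 0]],
    [[0, 0, 0.8], [0, 0, 0]],
    [[0, 0, 0.6], [0, 0, 0]],
    [[0, 0, 0.4], [0, 0, 0]],
    [[0, 0, 0.16], [0, 0, 0]],
    [[0, 0, 0], [0, 0, 0]],
  ],
)

```text
time: 25.45
tool_pos: [0.626, -0.2938, 0.0094]
tool_rot: [3.141, 0.0, 1.458]
contact_force: [0.1, -0.2, 0.3]
opening: 0.033
grip_force: 0.0
```

Call:
send_rows(
  plan=[
    [[0, 0, 0], [0, 0, 0]],
    [[0, 0, 0], [0, 0, 0]],
    [[0, 0, 0], [0, 0, 0]],
    [[0, 0, 0], [0, 0, 0]],
    [[0, 0, 0], [0, 0, 0]],
    [[0, 0, 0], [0, 0, 0]],
    [[0, 0, 0], [0, 0, 0]],
    [[0, 0, -0.2], [0, 0, 0]],
    [[0, 0, -0.4], [0, 0, 0]],
    [[0, 0, -0.6], [0, 0, 0]],
  ],
  gripper=-1,
  force=20,
)

```text
time: 26.7
tool_pos: [0.6255, -0.2935, 0.0395]
tool_rot: [-3.141, -0.0, 1.458]
contact_force: [0.8, 0.4, -0.2]
opening: 0.0162
grip_force: 20.0
```

```bash
python3 - <<'E'
from h import *
go(.6635,-.0550,.10,83.6)
E
```

```text
t 26.7 pos [ 0.6255 -0.2935  0.0395] rpy [-1.7994e+02 -2.0000e-02  8.3510e+01] turn z total -0.001 shift total (at final yaw) [ 9.65  0.45 -2.42]
```

Call:
send_rows(
  plan=[
    [[0, 0, -1], [0, 0, 0]],
    [[0, 0, -1], [0, 0, 0]],
    [[0.98, 0.05, -0.4], [0, 0, 0]],
    [[0.98, 0.05, 0], [0, 0, 0]],
    [[0.98, 0.05, 0], [0, 0, 0]],
    [[0.98, 0.05, 0], [0, 0, 0]],
    [[0.98, 0.05, 0], [0, 0, 0]],
    [[0.98, 0.05, 0], [0, 0, 0]],
    [[0.98, 0.05, 0], [0, 0, 0]],
    [[0.98, 0.05, 0], [0, 0, 0]],
  ],
)

```text
time: 27.95
tool_pos: [0.6582, -0.0985, 0.0992]
tool_rot: [3.142, 0.0, 1.458]
contact_force: [0.6, 0.1, 0.1]
opening: 0.0159
grip_force: 20.0
```

Call:
send_rows(
  plan=[
    [[0.98, 0.05, 0], [0, 0, 0]],
    [[0.98, 0.05, 0], [0, 0, 0]],
    [[0, 0, 0.5], [0, 0, 0]],
    [[0, 0, 0.7], [0, 0, 0]],
    [[0, 0, 0.5], [0, 0, 0]],
    [[0, 0, 0], [0, 0, 0]],
    [[0, 0, 0], [0, 0, 0]],
    [[0, 0, 0], [0, 0, 0]],
    [[0, 0, 0], [0, 0, 0]],
    [[0, 0, 0], [0, 0, 0]],
  ],
)

```text
time: 29.2
tool_pos: [0.6661, -0.0517, 0.057]
tool_rot: [3.141, 0.0, 1.458]
contact_force: [0.5, 0.4, 0.5]
opening: 0.0163
grip_force: 20.0
```

```bash
python3 - <<'E'
from h import *
p,d=read_camera("side"); K,R,t=cal("side")
cv2.imwrite("pics/c9.png",cv2.resize(p[80:280,60:380],None,fx=2.4,fy=2.4,interpolation=cv2.INTER_CUBIC))
go(.6632,-.0507,.0155,83.6)
E
```

```text
t 29.25 pos [ 0.6661 -0.0516  0.0569] rpy [1.7998e+02 1.0000e-02 8.3520e+01] turn z total -0.001 shift total (at final yaw) [ 0.02 -0.12  1.66]
```

View pics/c9.png

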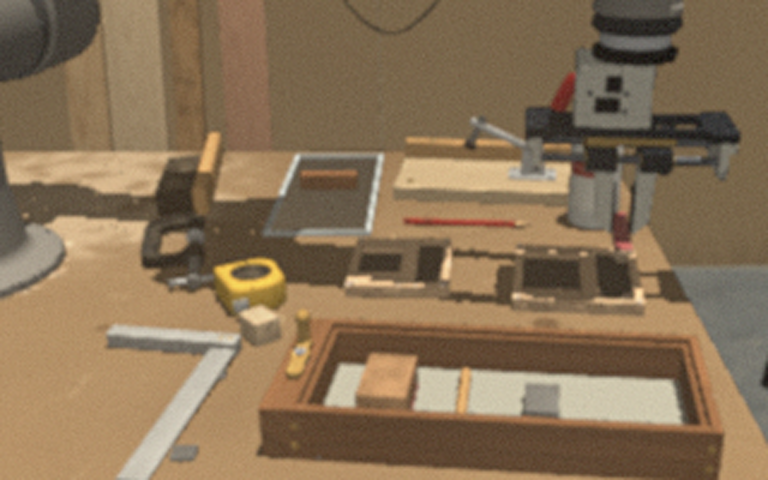

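Call:
send_rows(
  plan=[
    [[0.02, -0.12, 0.5], [0, 0, 0]],
    [[0, 0, 0.5], [0, 0, 0]],
    [[0, 0, 0.4], [0, 0, 0]],
    [[0, 0, 0.2], [0, 0, 0]],
    [[0, 0, 0.08], [0, 0, 0]],
    [[0, 0, 0], [0, 0, 0]],
    [[0, 0, 0], [0, 0, 0]],
    [[0, 0, 0], [0, 0, 0]],
    [[0, 0, 0], [0, 0, 0]],
    [[0, 0, 0], [0, 0, 0]],
  ],
)

```text
time: 30.5
tool_pos: [0.663, -0.0508, 0.0148]
tool_rot: [3.142, 0.0, 1.458]
contact_force: [-1.0, 0.1, -0.6]
opening: 0.0161
grip_force: 20.0
```

Call:
send_rows(
  plan=[
    [[0, 0, 0], [0, 0, 0]],
    [[0, 0, 0], [0, 0, 0]],
    [[0, 0, 0], [0, 0, 0]],
    [[0, 0, 0], [0, 0, 0]],
    [[0, 0, 0], [0, 0, 0]],
    [[0, 0, -0.5], [0, 0, 0]],
    [[0, 0, -1], [0, 0, 0]],
    [[0, 0, -1], [0, 0, 0]],
    [[-0.5, -0.5, -1], [0, 0, 0]],
    [[-1, -0.5, -0.2], [0, 0, 0]],
  ],
  gripper=-0.34,
)

```text
time: 31.75
tool_pos: [0.6351, -0.0851, 0.1104]
tool_rot: [3.137, 0.001, 1.459]
contact_force: [0.1, -0.5, 0.9]
opening: 0.0303
grip_force: 0.0
```

```bash
python3 - <<'E'
from h import *
go(.4510,-.2757,.11,83.3)
E
```

```text
t 31.75 pos [ 0.6351 -0.0851  0.1104] rpy [1.7972e+02 4.0000e-02 8.3610e+01] turn z total 0.003 shift total (at final yaw) [-8.43 -6.42  0.02]
```

Call:
send_rows(
  plan=[
    [[-0.94, -0.71, 0], [0, 0, 0]],
    [[-0.94, -0.71, 0], [0, 0, 0]],
    [[-0.94, -0.71, 0], [0, 0, 0]],
    [[-0.94, -0.71, 0], [0, 0, 0]],
    [[-0.94, -0.71, 0], [0, 0, 0]],
    [[-0.94, -0.71, 0], [0, 0, 0]],
    [[-0.94, -0.71, 0], [0, 0, 0]],
    [[-0.94, -0.71, 0], [0, 0, 0]],
    [[-0.8, -0.6, 0], [0, 0, 0]],
    [[0, 0, 0], [0, 0, 0]],
  ],
  gripper=0.22,
)

```text
time: 33.0
tool_pos: [0.4539, -0.2754, 0.1082]
tool_rot: [3.141, 0.001, 1.455]
contact_force: [0.1, -0.1, 0.9]
opening: 0.0556
grip_force: 0.0
```

```bash
python3 - <<'E'
from h import *
p,d=read_camera("side"); np.savez("side5.npz",p=p,d=d)
cv2.imwrite("pics/c10.png",cv2.resize(p[160:280,160:380],None,fx=3.5,fy=3.5,interpolation=cv2.INTER_CUBIC))
go(.4510,-.2757,.018,83.3)
E
```

```text
t 33.05 pos [ 0.4546 -0.2747  0.1081] rpy [1.7993e+02 3.0000e-02 8.3420e+01] turn z total 0.001 shift total (at final yaw) [-0.06 -0.14  3.6 ]
```

View pics/c10.png

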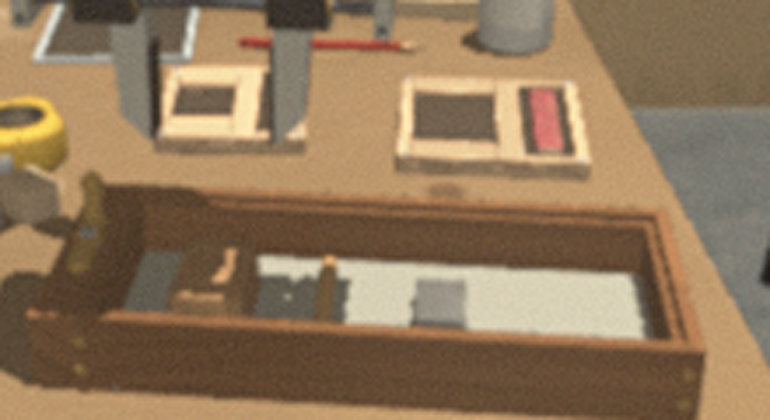

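Call:
send_rows(
  plan=[
    [[-0.06, -0.14, 0.6], [0, 0, 0]],
    [[0, 0, 0.7], [0, 0, 0]],
    [[0, 0, 0.7], [0, 0, 0]],
    [[0, 0, 0.7], [0, 0, 0]],
    [[0, 0, 0.5], [0, 0, 0]],
    [[0, 0, 0.3], [0, 0, 0]],
    [[0, 0, 0.1], [0, 0, 0]],
    [[0, 0, 0], [0, 0, 0]],
    [[0, 0, 0], [0, 0, 0]],
    [[0, 0, 0], [0, 0, 0]],
  ],
)

```text
time: 34.3
tool_pos: [0.451, -0.2755, 0.0176]
tool_rot: [3.141, 0.0, 1.458]
contact_force: [-0.2, 0.3, -0.3]
opening: 0.0564
grip_force: 0.0
```

Call:
send_rows(
  plan=[
    [[0, 0, 0], [0, 0, 0]],
    [[0, 0, 0], [0, 0, 0]],
    [[0, 0, 0], [0, 0, 0]],
    [[0, 0, 0], [0, 0, 0]],
    [[0, 0, 0], [0, 0, 0]],
    [[0, 0, 0], [0, 0, 0]],
    [[0, 0, 0], [0, 0, 0]],
    [[0, 0, -0.2], [0, 0, 0]],
    [[0, 0, -0.6], [0, 0, 0]],
    [[0, 0, -1], [0, 0, 0]],
  ],
  gripper=-1,
  force=20,
)

```text
time: 35.55
tool_pos: [0.4505, -0.275, 0.0629]
tool_rot: [-3.141, -0.001, 1.458]
contact_force: [0.0, 0.0, 0.9]
opening: 0.0392
grip_force: 20.0
```

```bash
python3 - <<'E'
from h import *
go(.6033,-.0480,.10,83.6)
E
```

```text
t 35.55 pos [ 0.4505 -0.275   0.0629] rpy [-1.7994e+02 -3.0000e-02  8.3520e+01] turn z total -0.001 shift total (at final yaw) [ 9.71  5.06 -1.48]
```

Call:
send_rows(
  plan=[
    [[0, 0, -0.9], [0, 0, 0]],
    [[0.9, 0.47, -0.6], [0, 0, 0]],
    [[0.98, 0.51, 0], [0, 0, 0]],
    [[0.98, 0.51, 0], [0, 0, 0]],
    [[0.98, 0.51, 0], [0, 0, 0]],
    [[0.98, 0.51, 0], [0, 0, 0]],
    [[0.98, 0.51, 0], [0, 0, 0]],
    [[0.98, 0.51, 0], [0, 0, 0]],
    [[0.98, 0.51, 0], [0, 0, 0]],
    [[0.98, 0.51, 0], [0, 0, 0]],
  ],
)

```text
time: 36.8
tool_pos: [0.5891, -0.0702, 0.1008]
tool_rot: [3.141, 0.0, 1.458]
contact_force: [0.2, -0.5, -0.3]
opening: 0.0389
grip_force: 20.0
```

Call:
send_rows(
  plan=[
    [[0.97, 0.51, 0], [0, 0, 0]],
    [[0, 0, 0.5], [0, 0, 0]],
    [[0, 0, 0.7], [0, 0, 0]],
    [[0, 0, 0.5], [0, 0, 0]],
    [[0, 0, 0], [0, 0, 0]],
    [[0, 0, 0], [0, 0, 0]],
    [[0, 0, 0], [0, 0, 0]],
    [[0, 0, 0], [0, 0, 0]],
    [[0, 0, 0], [0, 0, 0]],
    [[0, 0, 0], [0, 0, 0]],
  ],
)

```text
time: 38.05
tool_pos: [0.604, -0.0484, 0.0573]
tool_rot: [3.141, 0.0, 1.458]
contact_force: [-0.2, 0.6, -0.1]
opening: 0.0393
grip_force: 20.0
```

```bash
python3 - <<'E'
from h import *
go(.6033,-.0480,.0205,83.6)
E
```

```text
t 38.05 pos [ 0.604  -0.0484  0.0573] rpy [1.7999e+02 1.0000e-02 8.3520e+01] turn z total -0.001 shift total (at final yaw) [ 0.01 -0.03  1.47]
```

Call:
send_rows(
  plan=[
    [[0.01, -0.03, 0.5], [0, 0, 0]],
    [[0, 0, 0.5], [0, 0, 0]],
    [[0, 0, 0.3], [0, 0, 0]],
    [[0, 0, 0.15], [0, 0, 0]],
    [[0, 0, 0.02], [0, 0, 0]],
    [[0, 0, 0], [0, 0, 0]],
    [[0, 0, 0], [0, 0, 0]],
    [[0, 0, 0], [0, 0, 0]],
    [[0, 0, 0], [0, 0, 0]],
    [[0, 0, 0], [0, 0, 0]],
  ],
)

```text
time: 39.3
tool_pos: [0.6032, -0.048, 0.0205]
tool_rot: [3.142, 0.0, 1.458]
contact_force: [-0.5, -0.2, -0.6]
opening: 0.0392
grip_force: 20.0
```

Call:
send_rows(
  plan=[
    [[0, 0, 0], [0, 0, 0]],
    [[0, 0, 0], [0, 0, 0]],
    [[0, 0, 0], [0, 0, 0]],
    [[0, 0, 0], [0, 0, 0]],
    [[0, 0, 0], [0, 0, 0]],
    [[0, 0, -0.5], [0, 0, 0]],
    [[0, 0, -1], [0, 0, 0]],
    [[0, 0, -1], [0, 0, 0]],
    [[0, 0, -1], [0, 0, 0]],
    [[0, 0, 0], [0, 0, 0]],
  ],
  gripper=0.13,
)

```text
time: 40.55
tool_pos: [0.6047, -0.0483, 0.1108]
tool_rot: [3.136, 0.001, 1.458]
contact_force: [1.1, 1.1, -0.7]
opening: 0.0521
grip_force: 0.0
```

```bash
python3 - <<'E'
from h import *
go(.5663,-.2876,.11,83.3)
E
```

```text
t 40.55 pos [ 0.6047 -0.0483  0.1108] rpy [1.7969e+02 3.0000e-02 8.3520e+01] turn z total 0.002 shift total (at final yaw) [-9.69 -0.41  0.03]
```

Call:
send_rows(
  plan=[
    [[-0.97, -0.04, 0], [0, 0, 0]],
    [[-0.97, -0.04, 0], [0, 0, 0]],
    [[-0.97, -0.04, 0], [0, 0, 0]],
    [[-0.97, -0.04, 0], [0, 0, 0]],
    [[-0.97, -0.04, 0], [0, 0, 0]],
    [[-0.97, -0.04, 0], [0, 0, 0]],
    [[-0.97, -0.04, 0], [0, 0, 0]],
    [[-0.97, -0.04, 0], [0, 0, 0]],
    [[-0.97, -0.04, 0], [0, 0, 0]],
    [[-0.97, 0, 0], [0, 0, 0]],
  ],
  gripper=-0.1,
)

```text
time: 41.8
tool_pos: [0.5666, -0.2894, 0.1078]
tool_rot: [-3.141, -0.0, 1.458]
contact_force: [0.5, -0.8, -0.1]
opening: 0.0412
grip_force: 0.0
```

```bash
python3 - <<'E'
from h import *
go(.5674,-.2878,.0115,83.3)
E
```

```text
t 41.8 pos [ 0.5666 -0.2894  0.1078] rpy [-179.99   -0.     83.51] turn z total 0.002 shift total (at final yaw) [0.07 0.02 3.85]
```

Call:
send_rows(
  plan=[
    [[0.07, 0.02, 0.7], [0, 0, 0]],
    [[0, 0, 0.7], [0, 0, 0]],
    [[0, 0, 0.7], [0, 0, 0]],
    [[0, 0, 0.7], [0, 0, 0]],
    [[0, 0, 0.6], [0, 0, 0]],
    [[0, 0, 0.3], [0, 0, 0]],
    [[0, 0, 0.15], [0, 0, 0]],
    [[0, 0, 0], [0, 0, 0]],
    [[0, 0, 0], [0, 0, 0]],
    [[0, 0, 0], [0, 0, 0]],
  ],
)

```text
time: 43.05
tool_pos: [0.5678, -0.2865, 0.0123]
tool_rot: [3.141, 0.0, 1.458]
contact_force: [0.4, -0.1, 1.0]
opening: 0.0413
grip_force: 0.0
```

Call:
send_rows(
  plan=[
    [[0, 0, 0], [0, 0, 0]],
    [[0, 0, 0], [0, 0, 0]],
    [[0, 0, 0], [0, 0, 0]],
    [[0, 0, 0], [0, 0, 0]],
    [[0, 0, 0], [0, 0, 0]],
    [[0, 0, 0], [0, 0, 0]],
    [[0, 0, 0], [0, 0, 0]],
    [[0, 0, -0.2], [0, 0, 0]],
    [[0, 0, -0.6], [0, 0, 0]],
    [[0, 0, -1], [0, 0, 0]],
  ],
  gripper=-1,
  force=30,
)

```text
time: 44.3
tool_pos: [0.5671, -0.286, 0.0571]
tool_rot: [-3.14, -0.001, 1.458]
contact_force: [-0.6, -0.3, 0.1]
opening: 0.0253
grip_force: 30.0
```

```bash
python3 - <<'E'
from h import *
go(.4345,-.0190,.10,88.7)
E
```

```text
t 44.3 pos [ 0.5671 -0.286   0.0571] rpy [-1.7992e+02 -4.0000e-02  8.3510e+01] turn z total -0.058 shift total (at final yaw) [10.56 -5.55 -1.72]
```

Call:
send_rows(
  plan=[
    [[0, 0, -0.9], [0, 0, 0]],
    [[0, 0, -0.8], [0, 0, -0.058]],
    [[0.96, -0.5, 0], [0, 0, 0]],
    [[0.96, -0.5, 0], [0, 0, 0]],
    [[0.96, -0.5, 0], [0, 0, 0]],
    [[0.96, -0.5, 0], [0, 0, 0]],
    [[0.96, -0.5, 0], [0, 0, 0]],
    [[0.96, -0.5, 0], [0, 0, 0]],
    [[0.96, -0.5, 0], [0, 0, 0]],
    [[0.96, -0.5, 0], [0, 0, 0]],
  ],
)

```text
time: 45.55
tool_pos: [0.4717, -0.0915, 0.1002]
tool_rot: [3.14, 0.001, 1.549]
contact_force: [0.0, -0.6, -0.9]
opening: 0.0254
grip_force: 30.0
```

Call:
send_rows(
  plan=[
    [[0.96, -0.5, 0], [0, 0, 0]],
    [[0.96, -0.5, 0], [0, 0, 0]],
    [[0.96, -0.5, 0], [0, 0, 0]],
    [[0, 0, 0.5], [0, 0, 0]],
    [[0, 0, 0.7], [0, 0, 0]],
    [[0, 0, 0.5], [0, 0, 0]],
    [[0, 0, 0], [0, 0, 0]],
    [[0, 0, 0], [0, 0, 0]],
    [[0, 0, 0], [0, 0, 0]],
    [[0, 0, 0], [0, 0, 0]],
  ],
)

```text
time: 46.8
tool_pos: [0.4362, -0.0194, 0.0571]
tool_rot: [3.141, 0.0, 1.549]
contact_force: [-0.2, -0.7, -0.8]
opening: 0.0255
grip_force: 30.0
```

```bash
python3 - <<'E'
from h import *
go(.4348,-.0177,.0155,88.7)
E
```

```text
t 46.8 pos [ 0.4362 -0.0194  0.0571] rpy [1.7995e+02 2.0000e-02 8.8740e+01] turn z total 0.0 shift total (at final yaw) [ 0.07 -0.06  1.66]
```

Call:
send_rows(
  plan=[
    [[0.07, -0.06, 0.6], [0, 0, 0]],
    [[0, 0, 0.5], [0, 0, 0]],
    [[0, 0, 0.3], [0, 0, 0]],
    [[0, 0, 0.15], [0, 0, 0]],
    [[0, 0, 0.1], [0, 0, 0]],
    [[0, 0, 0], [0, 0, 0]],
    [[0, 0, 0], [0, 0, 0]],
    [[0, 0, 0], [0, 0, 0]],
    [[0, 0, 0], [0, 0, 0]],
    [[0, 0, 0], [0, 0, 0]],
  ],
)

```text
time: 48.05
tool_pos: [0.4345, -0.0176, 0.0155]
tool_rot: [3.141, 0.0, 1.549]
contact_force: [0.3, -0.2, -1.1]
opening: 0.0254
grip_force: 30.0
```

Call:
send_rows(
  plan=[
    [[0, 0, 0], [0, 0, 0]],
    [[0, 0, 0], [0, 0, 0]],
    [[0, 0, 0], [0, 0, 0]],
    [[0, 0, 0], [0, 0, 0]],
    [[0, 0, 0], [0, 0, 0]],
    [[0, 0, -0.5], [0, 0, 0]],
    [[0, 0, -1], [0, 0, 0]],
    [[0, 0, -1], [0, 0, 0]],
    [[0, 0, -1], [0, 0, 0]],
    [[0, 0, 0], [0, 0, 0.055]],
  ],
  gripper=-0.22,
)

```text
time: 49.3
tool_pos: [0.4358, -0.0178, 0.1055]
tool_rot: [3.137, 0.001, 1.461]
contact_force: [0.6, 0.3, -0.1]
opening: 0.0362
grip_force: 0.0
```

```bash
python3 - <<'E'
from h import *
go(.5085,-.2788,.11,83.7)
E
```

```text
t 49.3 pos [ 0.4358 -0.0178  0.1055] rpy [1.7973e+02 3.0000e-02 8.3680e+01] turn z total -0.0 shift total (at final yaw) [-10.06   4.04  -0.18]
```

Call:
send_rows(
  plan=[
    [[-1, 0.4, 0], [0, 0, 0]],
    [[-1, 0.4, 0], [0, 0, 0]],
    [[-1, 0.4, 0], [0, 0, 0]],
    [[-1, 0.4, 0], [0, 0, 0]],
    [[-1, 0.4, 0], [0, 0, 0]],
    [[-1, 0.4, 0], [0, 0, 0]],
    [[-1, 0.4, 0], [0, 0, 0]],
    [[-1, 0.4, 0], [0, 0, 0]],
    [[-1, 0.4, 0], [0, 0, 0]],
    [[-1, 0.4, 0], [0, 0, 0]],
  ],
  gripper=-0.28,
)

```text
time: 50.55
tool_pos: [0.507, -0.2777, 0.1039]
tool_rot: [3.141, 0.0, 1.462]
contact_force: [0.7, 0.3, 0.4]
opening: 0.0328
grip_force: 0.0
```

```bash
python3 - <<'E'
from h import *
p,d=read_camera("top"); np.savez("top6.npz",p=p,d=d)
hsv=cv2.cvtColor(p,cv2.COLOR_BGR2HSV); H,S,V=[hsv[...,i].astype(int) for i in range(3)]
rectw(((S>70)),0.013,(286,170,335,190),"dowel",20)
cv2.imwrite("pics/c11.png",cv2.resize(p[80:260,150:360],None,fx=3.3,fy=3.3,interpolation=cv2.INTER_CUBIC))
go(.5085,-.2788,.0095,83.7)
E
```

```text
dowel rect 0.5107 -0.2488 centroid [ 0.5111 -0.2495] size [0.0137 0.0264] ang 81.5
t 50.6 pos [ 0.5079 -0.2811  0.104 ] rpy [1.7985e+02 1.6000e-01 8.3710e+01] turn z total 0.0 shift total (at final yaw) [0.09 0.01 3.78]
```

View pics/c11.png

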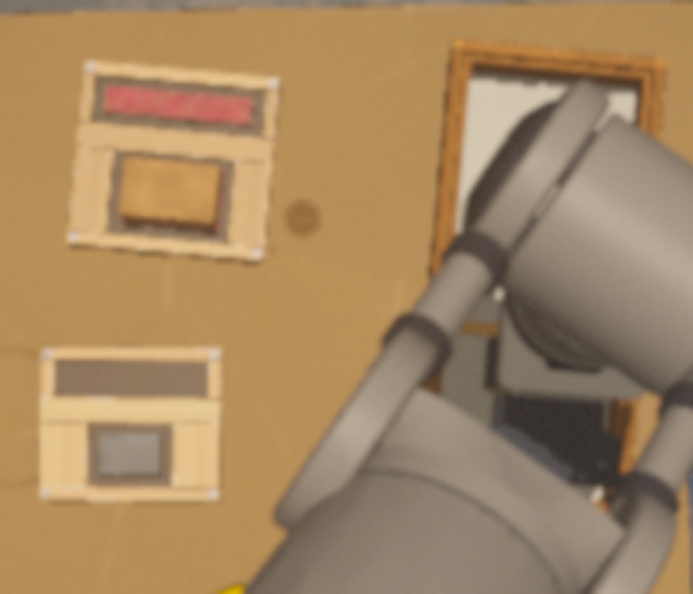

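Call:
send_rows(
  plan=[
    [[0.04, 0.01, 0.7], [0, 0, 0]],
    [[0, 0, 0.7], [0, 0, 0]],
    [[0, 0, 0.7], [0, 0, 0]],
    [[0, 0, 0.7], [0, 0, 0]],
    [[0, 0, 0.5], [0, 0, 0]],
    [[0, 0, 0.3], [0, 0, 0]],
    [[0, 0, 0.2], [0, 0, 0]],
    [[0, 0, 0], [0, 0, 0]],
    [[0, 0, 0], [0, 0, 0]],
    [[0, 0, 0], [0, 0, 0]],
  ],
)

```text
time: 51.85
tool_pos: [0.5074, -0.2761, 0.0084]
tool_rot: [3.141, 0.0, 1.462]
contact_force: [-0.8, 0.1, 0.5]
opening: 0.0334
grip_force: 0.0
```

Call:
send_rows(
  plan=[
    [[0, 0, 0], [0, 0, 0]],
    [[0, 0, 0], [0, 0, 0]],
    [[0, 0, 0], [0, 0, 0]],
    [[0, 0, 0], [0, 0, 0]],
    [[0, 0, 0], [0, 0, 0]],
    [[0, 0, 0], [0, 0, 0]],
    [[0, 0, 0], [0, 0, 0]],
    [[0, 0, -0.2], [0, 0, 0]],
    [[0, 0, -0.6], [0, 0, 0]],
    [[0, 0, -1], [0, 0, 0]],
  ],
  gripper=-1,
  force=20,
)

```text
time: 53.1
tool_pos: [0.5068, -0.2757, 0.0537]
tool_rot: [-3.141, -0.001, 1.462]
contact_force: [0.1, 0.3, -0.8]
opening: 0.0081
grip_force: 20.0
```

```bash
python3 - <<'E'
from h import *
go(.4843,-.0195,.10,88.7)
E
```

```text
t 53.1 pos [ 0.5068 -0.2757  0.0537] rpy [-1.7994e+02 -3.0000e-02  8.3780e+01] turn z total -0.055 shift total (at final yaw) [10.23 -1.13 -1.85]
```

Call:
send_rows(
  plan=[
    [[0, 0, -0.9], [0, 0, 0]],
    [[0, 0, -0.95], [0, 0, -0.055]],
    [[0.94, -0.1, 0], [0, 0, 0]],
    [[0.94, -0.1, 0], [0, 0, 0]],
    [[0.94, -0.1, 0], [0, 0, 0]],
    [[0.94, -0.1, 0], [0, 0, 0]],
    [[0.94, -0.1, 0], [0, 0, 0]],
    [[0.94, -0.1, 0], [0, 0, 0]],
    [[0.94, -0.1, 0], [0, 0, 0]],
    [[0.94, -0.1, 0], [0, 0, 0]],
  ],
)

```text
time: 54.35
tool_pos: [0.4909, -0.0858, 0.0991]
tool_rot: [-3.141, -0.0, 1.549]
contact_force: [0.1, -0.0, -0.6]
opening: 0.0082
grip_force: 20.0
```

Call:
send_rows(
  plan=[
    [[0.94, -0.1, 0], [0, 0, 0]],
    [[0.94, -0.1, 0], [0, 0, 0]],
    [[0.94, -0.1, 0], [0, 0, 0]],
    [[0, 0, 0.5], [0, 0, 0]],
    [[0, 0, 0.7], [0, 0, 0]],
    [[0, 0, 0.5], [0, 0, 0]],
    [[0, 0, 0], [0, 0, 0]],
    [[0, 0, 0], [0, 0, 0]],
    [[0, 0, 0], [0, 0, 0]],
    [[0, 0, 0], [0, 0, 0]],
  ],
)

```text
time: 55.6
tool_pos: [0.4857, -0.017, 0.0571]
tool_rot: [3.141, 0.0, 1.549]
contact_force: [-0.2, -0.2, 0.3]
opening: 0.0082
grip_force: 20.0
```

```bash
python3 - <<'E'
from h import *
go(.4843,-.0177,.0148,88.7)
E
```

```text
t 55.6 pos [ 0.4857 -0.017   0.0571] rpy [1.7995e+02 1.0000e-02 8.8730e+01] turn z total 0.0 shift total (at final yaw) [-0.03 -0.05  1.69]
```

Call:
send_rows(
  plan=[
    [[-0.03, -0.05, 0.6], [0, 0, 0]],
    [[0, 0, 0.5], [0, 0, 0]],
    [[0, 0, 0.3], [0, 0, 0]],
    [[0, 0, 0.15], [0, 0, 0]],
    [[0, 0, 0.13], [0, 0, 0]],
    [[0, 0, 0], [0, 0, 0]],
    [[0, 0, 0], [0, 0, 0]],
    [[0, 0, 0], [0, 0, 0]],
    [[0, 0, 0], [0, 0, 0]],
    [[0, 0, 0], [0, 0, 0]],
  ],
)

```text
time: 56.85
tool_pos: [0.4842, -0.0176, 0.0148]
tool_rot: [3.141, 0.0, 1.549]
contact_force: [-0.8, -0.3, -0.1]
opening: 0.0082
grip_force: 20.0
```

Call:
send_rows(
  plan=[
    [[0, 0, 0], [0, 0, 0]],
    [[0, 0, 0], [0, 0, 0]],
    [[0, 0, 0], [0, 0, 0]],
    [[0, 0, 0], [0, 0, 0]],
    [[0, 0, 0], [0, 0, 0]],
    [[0, 0, -0.4], [0, 0, 0]],
    [[0, 0, -1], [0, 0, 0]],
    [[0, 0, -1], [0, 0, 0]],
    [[0, 0, -1], [0, 0, 0]],
    [[0, 0, -1], [0, 0, 0]],
  ],
  gripper=-0.5,
)

```text
time: 58.1
tool_pos: [0.4841, -0.0176, 0.1263]
tool_rot: [3.141, 0.0, 1.549]
contact_force: [0.0, -0.1, 0.1]
opening: 0.0233
grip_force: 0.0
```

Call:
send_rows(
  plan=[
    [[-1, 0, -0.5], [0, 0, 0]],
    [[-1, 0, 0], [0, 0, 0]],
    [[-1, 0, 0], [0, 0, 0]],
    [[-1, 0, 0], [0, 0, 0]],
    [[-1, 0, 0], [0, 0, 0]],
    [[-1, 0, 0], [0, 0, 0]],
    [[-1, 0, 0], [0, 0, 0]],
    [[-1, 0, 0], [0, 0, 0]],
    [[-1, 0, 0], [0, 0, 0]],
    [[-0.5, 0, 0], [0, 0, 0]],
  ],
)

```text
time: 59.35
tool_pos: [0.4788, -0.2561, 0.1378]
tool_rot: [3.141, 0.0, 1.548]
contact_force: [1.2, -0.1, 0.7]
opening: 0.0231
grip_force: 0.0
```

```bash
python3 - <<'E'
from h import *
p,d=read_camera("top"); np.savez("top7.npz",p=p,d=d)
s,_=read_camera("side")
a=cv2.resize(p[85:245,150:250],None,fx=3.5,fy=3.5,interpolation=cv2.INTER_CUBIC)
b=cv2.resize(s[120:220,140:350],(420,200)); b=cv2.copyMakeBorder(b,0,a.shape[0]-200,0,0,cv2.BORDER_CONSTANT)
cv2.imwrite("pics/c12.png",np.hstack([a,b]))
hsv=cv2.cvtColor(p,cv2.COLOR_BGR2HSV); H,S,V=[hsv[...,i].astype(int) for i in range(3)]
rectw((S>118)&(V>120),0.015,(165,186,214,201),"dowel",15)
rectw((H<10)&(S>90),0.014,(175,98,235,125),"stick",15)
rectw((V>140)&(S<75),0.021,(175,205,205,230),"steel",15)
rectw((S>118)&(V>120),0.033,(184,124,220,156),"cork",15)
E
```

```text
dowel rect 0.4845 -0.0207 centroid [ 0.4845 -0.0207] size [0.0086 0.0856] ang 88.7
stick rect 0.6627 -0.0555 centroid [ 0.6629 -0.0555] size [0.0193 0.0964] ang 83.4
steel rect 0.4353 -0.0196 centroid [ 0.4361 -0.0196] size [0.0255 0.0361] ang 89.0
cork rect 0.6031 -0.0509 centroid [ 0.6031 -0.0506] size [0.0418 0.065 ] ang 81.2
```

View pics/c12.png

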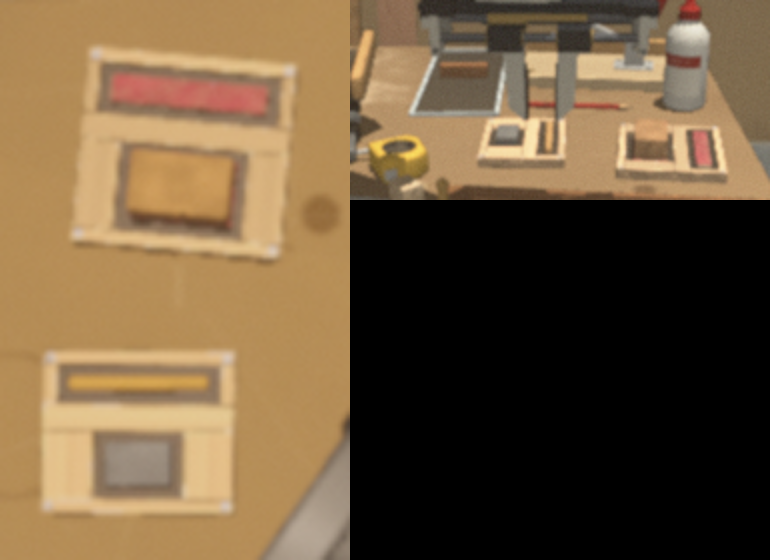

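All four pieces lie centred in their recesses, with centres within about 3 mm. The cover is flat on the bench and the gripper is clear of everything.

```bash
python3 -c "
from h import *
print(robot.hand_in())"
```

```text
the job is handed in; nothing more can be done
None
```

The job is handed in: the tab is turned aside, the cover lies flat on the bench, and all four pieces measured within about 3 mm of their recess centres on camera; the hand-in returned no verdict.

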